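# Unstack the sample jars into their colour-coded docks

### The arm

A 7-joint arm with a two-finger parallel gripper is mounted at the origin on the work surface. World frame = base frame: x ahead of the robot, y to its left, z up, the work surface at z = 0. Lengths are in mm, angles in rad, forces in N, time in s.
With the tool pointing down it reaches from about 350 to 900 mm from the base axis. Payload 8.1 kg.
Tool frame: the origin (TCP) lies at the very end of the fingers, on their centre line; the grasp point (between the pads) lies 19 mm behind it (grip_depth is the distance from the TCP to the grasp point, in mm); z points along the fingers, x is the direction in which the jaws open and shut, and the axes are right-handed (so a half turn about z gives the same grasp; the last joint's range is limited). The gripper opens to 92 mm and grips with 3 to 60 N. Pads are 19 mm wide; open, the fingers measure 130 mm over their backs; the gripper's body (75 mm by 190 mm) begins 47 mm behind the grasp point.
Start: joints at [-1.298, 0.434, 0.025, 1.573, -0.012, 1.134, -0.075], TCP at [229.414, 581.388, 195.842] pointing down, gripper open.
Joint ranges: [-2.62, 2.62], [-0.44, 2.09], [-1.27, 1.32], [0.08, 2.57], [-1.32, 4.46], [0.12, 2], [-2.74, 2.74]. Speed limits (rad/s): [2.22, 2.22, 3.01, 3.01, 3.14, 3.14, 3.14].

### API

Orientations are given as a unit quaternion [x, y, z, w].
In Python, from cell import * gives the robot as it stands. Calls block until the motion is done:
- move_pose(position, orientation): joint-space move of the TCP to a pose.
- move_straight(position, rot=None, vel=150, max_force=None): straight line of the TCP; rot=None keeps the orientation; vel is the mean speed in mm/s. With max_force (N) it stops when the force on the tool has changed by that much, and returns True; else False.
- move_joints(angles): joint-space move.
- command_gripper(opening, effort=None): opening from 0.0 (shut) to 1.0 (fully open); effort is the grip in N (None keeps the last); returns when the fingers have stopped.
- dwell(seconds).
- solve_ik(position, orientation): joint angles nearest the present ones, or None.
- read_state(): the state.
- grab_frame(name): name is "side" or "top"; returns a dict with "color" (480x640x3 uint8, red, green, blue), "K" (3x3 intrinsics, pixels), "rvec" (rotation vector, rad) and "tvec" (3), from world to camera coordinates, as OpenCV has them. Camera axes: x right, y down, z forward; pixel columns grow to the right and rows downward; lengths in mm; the calibration is good to about 2 mm. A picture is of the moment at which its call begins. There is no depth.
A pose or a line that the arm cannot do raises IKError and nothing moves.
- hand_in(): hands the job in, once; it reports no verdict.
The state is a dict: "t": time; "qpos": joint angles; "joint_vel": joint speeds; "joint_efforts": joint torques, N m; "tcp_pos": TCP position; "tool_rot": TCP orientation; "ft_force": force on the tool from outside, world axes, zero at the start; "ft_torque": the same for the moment, N m; "finger_gap": opening from 0.0 (shut) to 1.0 (fully open).
Only numpy, scipy, OpenCV 4.12 (cv2) and the standard library are available. Lean on these libraries where they do the work, as an engineer would, in place of code of your own. Each camera call takes 0.05 s, during which the arm holds its last target.

### The job

Take the two stacks of sample jars apart and stand each jar upright, flat on the seat inside the rim of the dock that has the colour of its lid. Take the small jar off each stack before lifting the large one under it, set the jars down without dropping or tipping them over, and leave the bottle and the tube rack where they stand.

Things in the scene. Friction and masses are not known exactly. Their poses are not given: they have to be found in the camera images.
- jar_blue_mid (a point): large round white sample jar with a blue screw lid (top 20 mm blue), an upright cylinder 60 mm across, 56 mm high, about 0.2 kg; starts on a fixed aluminium plate, underside 10 mm above the bench, with one of the two small jars on its flat lid. This point is its centre, 28 mm above its underside; z up. Grip at or slightly above it to keep fingertips clear of the dock rim.
- jar_red_mid (a point): large round white sample jar with a red screw lid (top 20 mm red), an upright cylinder 60 mm across, 56 mm high, about 0.2 kg; starts on a fixed aluminium plate, underside 10 mm above the bench, with one of the two small jars on its flat lid. This point is its centre, 28 mm above its underside; z up. Grip at or slightly above it to keep fingertips clear of the dock rim.
- jar_green_mid (a point): small round white sample jar with a green screw lid (top 20 mm green), an upright cylinder 38 mm across, 54 mm high, about 0.09 kg; starts centred on the flat lid of either large jar, underside 66 mm above the bench. This point is its centre, 27 mm above its underside; z up. Grip at or slightly above it to keep fingertips clear of the dock rim.
- jar_yellow_mid (a point): small round white sample jar with a yellow screw lid (top 20 mm yellow), an upright cylinder 38 mm across, 54 mm high, about 0.09 kg; starts centred on the flat lid of either large jar, underside 66 mm above the bench. This point is its centre, 27 mm above its underside; z up. Grip at or slightly above it to keep fingertips clear of the dock rim.
- dock_blue_seat (a point): dock for a large jar: fixed grey plate 104 mm square, 4 mm thick, with a blue round seat and rim. This point is the centre of the flat seat, 8 mm above the bench; the rim rises 4 mm above the seat (top 12 mm above the bench), 76 mm inner and 92 mm outer diameter. z points up. The docks lie in a row beyond the stacks, in any order.
- dock_red_seat (a point): dock for a large jar: fixed grey plate 104 mm square, 4 mm thick, with a red round seat and rim. This point is the centre of the flat seat, 8 mm above the bench; the rim rises 4 mm above the seat (top 12 mm above the bench), 76 mm inner and 92 mm outer diameter. z points up. The docks lie in a row beyond the stacks, in any order.
- dock_green_seat (a point): dock for a small jar: fixed grey plate 104 mm square, 4 mm thick, with a green round seat and rim. This point is the centre of the flat seat, 8 mm above the bench; the rim rises 4 mm above the seat (top 12 mm above the bench), 54 mm inner and 70 mm outer diameter. z points up. The docks lie in a row beyond the stacks, in any order.
- dock_yellow_seat (a point): dock for a small jar: fixed grey plate 104 mm square, 4 mm thick, with a yellow round seat and rim. This point is the centre of the flat seat, 8 mm above the bench; the rim rises 4 mm above the seat (top 12 mm above the bench), 54 mm inner and 70 mm outer diameter. z points up. The docks lie in a row beyond the stacks, in any order.
- bottle: bystander: loose amber reagent bottle, 64 mm in diameter, 150 mm high, with a white cap, standing to one side of the stacks; origin at the centre of its underside. To be left alone.
- rack: bystander: loose orange tube rack with five white-capped tubes, 70 x 120 mm and 94 mm high, standing to the other side of the stacks; origin at the centre of its underside. To be left alone.

How it is judged:
By the outcome, as a careful person would: the job done as asked, in the order asked, and still so for the second after the job is handed in, with the robot touching nothing.
It also fails if it takes over 102 s, if anything falls off the work surface, if the arm or the gripper's body presses on something with over 40 N, if the wrist force passes 120 N, or if a joint passes its speed limit or range.

## Working session

There is one attempt and no reset: what is moved stays moved. The work goes in short steps, each a Python script; the robot and the scene stay as the last script left them, time stands still between calls to the robot, and variables do not carry over. Pictures are saved under pics/ and viewed, and the job is handed in when it is done.

```bash
ls; mkdir -p pics; python3 - <<'E'
from cell import *
import cv2
for n in("side","top"):
    f=grab_frame(n); cv2.imwrite(f"pics/{n}0.png",f["color"][:,:,::-1]); 
    R=cv2.Rodrigues(f["rvec"])[0]; print(n,f["K"].tolist(),(-R.T@f["tvec"].ravel()).round(1),R.round(3).tolist())
s=read_state();print(s["t"],s["tcp_pos"],s["tool_rot"],s["ft_force"],s["finger_gap"])
E
```

```text
pics
side [[460.07447682991585, 0.0, 329.34196215678975], [0.0, 460.07447682991585, 245.60377113704388], [0.0, 0.0, 1.0]] [ 337.4 -667.6  800.7] [[0.967, -0.255, 0.021], [-0.164, -0.681, -0.714], [0.197, 0.687, -0.7]]
top [[610.6253530475686, 0.0, 314.91523876933593], [0.0, 610.6253530475686, 229.0642456320385], [0.0, 0.0, 1.0]] [ 297.3    6.9 1233.8] [[-0.095, -0.996, -0.003], [-0.971, 0.093, -0.221], [0.22, -0.018, -0.975]]
0.1 [229.27616534 580.91504047 195.13236946] [ 8.26767768e-01  5.62542961e-01 -5.26632388e-04  4.44877443e-04] [ 0.55653173 -0.22606032  0.36776451] 0.9987789466885678
```

View pics/side0.png

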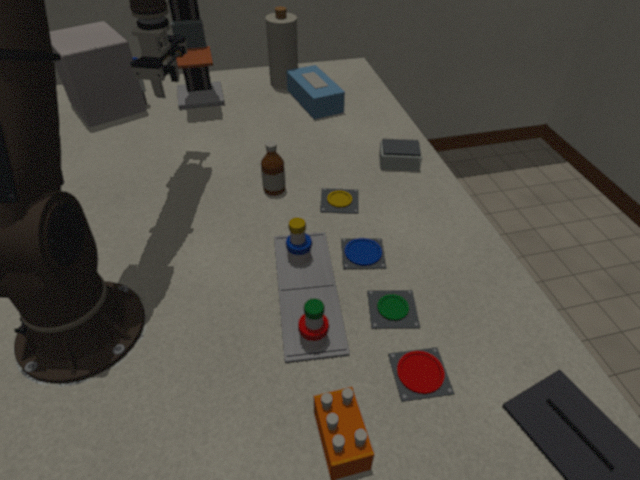

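View pics/top0.png

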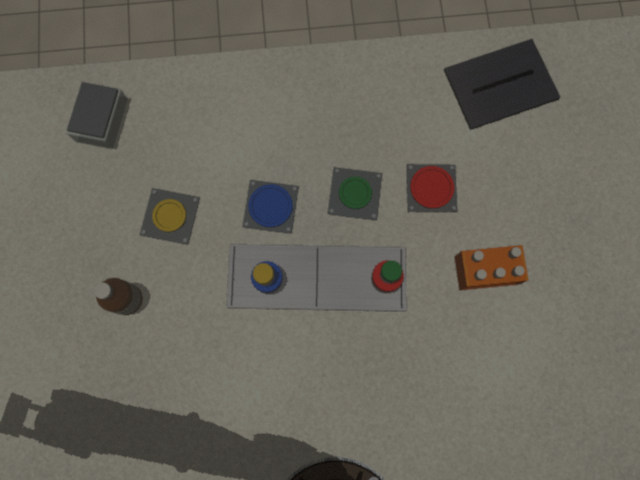

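The side view shows the yellow jar on blue at (297,225) and green on red at (315,308). In the top view the docks run yellow (170,215), blue (271,206), green (355,193), red (432,187), with the bottle at (120,293) and the rack at (492,267).

```bash
cat > h.py <<'E'
from cell import *
import cv2, numpy as np
H={"red":[(0,6),(174,180)],"yellow":[(20,32)],"green":[(50,85)],"blue":[(105,125)]}
def ray(f,uv,z):
    R=cv2.Rodrigues(np.array(f["rvec"]))[0]; t=np.array(f["tvec"]).ravel()
    n=cv2.undistortPoints(np.array(uv,float).reshape(-1,1,2),np.array(f["K"]),None).reshape(-1,2)
    d=np.c_[n,np.ones(len(n))]@R; c=-R.T@t
    return (c+d*((z-c[2])/d[:,2])[:,None])
def blobs(f,col,amin=40):
    hsv=cv2.cvtColor(f["color"],cv2.COLOR_RGB2HSV)
    m=np.zeros(hsv.shape[:2],np.uint8)
    for a,b in H[col]: m|=cv2.inRange(hsv,(a,150,50),(b,255,255))
    cs,_=cv2.findContours(m,cv2.RETR_EXTERNAL,cv2.CHAIN_APPROX_NONE)
    return [c for c in cs if cv2.contourArea(c)>amin]
def centre(f,c,z):
    # contour cast onto plane z, circle fitted (min enclosing and centroid)
    P=ray(f,c.reshape(-1,2),z)[:,:2].astype(np.float32)
    (x,y),r=cv2.minEnclosingCircle(P); M=cv2.moments(P.reshape(-1,1,2))
    return np.array([M["m10"]/M["m00"],M["m01"]/M["m00"]]),np.array([x,y]),2*r, 2*np.sqrt(abs(M["m00"])/np.pi)
def report(tag=""):
    fs={n:grab_frame(n) for n in("side","top")}
    for n,f in fs.items():
        for col in H:
            for c in blobs(f,col):
                M=cv2.moments(c)
                print(n,col,(round(M["m10"]/M["m00"],1),round(M["m01"]/M["m00"],1)),cv2.contourArea(c),*[ (z,)+tuple(np.round(np.r_[tuple(map(np.ravel,centre(f,c,z)))],1)) for z in (11,56,110)])
        if tag: cv2.imwrite(f"pics/{n}{tag}.png",f["color"][:,:,::-1])
E
python3 -c "
from h import *
report()"
```

```text
side red (420.4, 371.8) 1517.0 (11, np.float64(641.5), np.float64(-267.7), np.float64(641.7), np.float64(-267.9), np.float64(92.8), np.float64(89.7)) (56, np.float64(624.2), np.float64(-290.5), np.float64(624.3), np.float64(-290.6), np.float64(87.5), np.float64(84.6)) (110, np.float64(603.4), np.float64(-317.8), np.float64(603.5), np.float64(-318.0), np.float64(81.2), np.float64(78.5))
side red (312.3, 329.6) 328.5 (11, np.float64(461.8), np.float64(-123.4), np.float64(464.5), np.float64(-113.9), np.float64(69.5), np.float64(46.4)) (56, np.float64(454.8), np.float64(-154.4), np.float64(457.2), np.float64(-145.5), np.float64(65.6), np.float64(43.7)) (110, np.float64(446.2), np.float64(-191.6), np.float64(448.5), np.float64(-183.3), np.float64(60.8), np.float64(40.6))
side yellow (296.6, 225.1) 180.5 (11, np.float64(496.8), np.float64(200.2), np.float64(496.9), np.float64(199.1), np.float64(58.7), np.float64(47.5)) (56, np.float64(487.7), np.float64(150.8), np.float64(487.8), np.float64(149.7), np.float64(55.4), np.float64(44.8)) (110, np.float64(476.8), np.float64(91.4), np.float64(47
[... 3193 characters left out ...]
float64(282.7), np.float64(632.6), np.float64(282.2), np.float64(67.5), np.float64(65.2)) (56, np.float64(620.1), np.float64(272.5), np.float64(620.3), np.float64(272.1), np.float64(65.0), np.float64(62.8)) (110, np.float64(605.3), np.float64(260.4), np.float64(605.5), np.float64(259.9), np.float64(62.0), np.float64(59.9))
top blue (271.8, 208.8) 794.0 (11, np.float64(625.3), np.float64(69.5), np.float64(627.2), np.float64(70.6), np.float64(78.6), np.float64(66.9)) (56, np.float64(613.3), np.float64(67.2), np.float64(615.1), np.float64(68.2), np.float64(75.8), np.float64(64.4)) (110, np.float64(598.8), np.float64(64.4), np.float64(600.5), np.float64(65.4), np.float64(72.3), np.float64(61.5))
```

```bash
sed -i 's/(a,150,50)/(a,140,25)/; s/"green":\[(50,85)\],"blue":\[(105,125)\]/"green":[(45,90)],"blue":[(100,130)]/' h.py
python3 - <<'E' 
from h import *
f=grab_frame("top");s=grab_frame("side")
hsv=cv2.cvtColor(f["color"],cv2.COLOR_RGB2HSV)
for u,v in((355,193),(391,271),(271,206),(271,190)):print(hsv[v,u])
for F in (f,s):
 for col in H:
  for c in blobs(F,col):
    for z in (10.5,110):
        print(col,z,*[np.round(q,1) for q in centre(F,c,z)],end=" | ")
    print()
E
```

```text
[ 62 112  75]
[ 63 129  75]
[112 148  95]
[112 138  96]
red 10.5 [ 455.8 -143.7] [ 463.6 -151.3] 61.7 38.4 | red 110 [ 442.9 -131.5] [ 450.  -138.5] 56.7 35.3 | 
red 10.5 [ 641.2 -266.7] [ 641.  -267.1] 91.4 88.7 | red 110 [ 613.3 -244.5] [ 613.  -244.8] 83.9 81.5 | 
yellow 10.5 [492.8  97.9] [492.6  98.2] 39.9 37.8 | yellow 110 [476.9  90.5] [476.7  90.7] 36.6 34.8 | 
yellow 10.5 [632.6 282.6] [632.6 282.7] 68.3 66.0 | yellow 110 [605.4 260.1] [605.3 260.3] 62.8 60.6 | 
blue 10.5 [473.4  86.8] [485.5  91. ] 59.1 23.7 | blue 110 [459.1  80.3] [470.2  84.1] 54.3 21.8 | 
blue 10.5 [633.5  72.4] [633.4  72.5] 88.1 85.6 | blue 110 [606.2  67. ] [606.1  67.2] 80.9 78.6 | 
red 10.5 [ 641.7 -267.5] [ 641.5 -267.1] 93.6 90.3 | red 110 [ 603.4 -317.8] [ 603.2 -317.6] 81.8 79.0 | 
red 10.5 [ 462.3 -123.2] [ 464.7 -113.9] 70.2 47.8 | red 110 [ 446.5 -191.7] [ 448.6 -183.6] 61.4 41.8 | 
yellow 10.5 [497.  200.5] [496.3 199.4] 60.7 48.5 | yellow 110 [476.9  91.2] [476.3  90.2] 53.1 42.4 | 
yellow 10.5 [633.2 281.3] [633.7 281.6] 73.4 68.5 | yellow 110 [595.9 161.8] [596.4 162.1] 64.2 59.9 | 
green 10.5 [477.  -70.3] [477.1 -70.8] 52.0 43.3 | green 110 [ 459.4 -145.5] [ 459.5 -146. ] 45.4 37.8 | 
green 10.5 [ 644.9 -107. ] [ 645.6 -107.3] 69.4 65.8 | green 110 [ 606.2 -177.6] [ 606.8 -177.8] 60.6 57.5 | 
blue 10.5 [633.8  70.5] [634.3  70.2] 92.9 88.6 | blue 110 [596.4 -22.4] [596.9 -22.7] 81.2 77.4 | 
blue 10.5 [486.7 123.6] [488.7 133.1] 72.0 48.2 | blue 110 [467.9  24. ] [469.6  32.3] 62.9 42.1 |
```

```bash
sed -i 's/(a,140,25)/(a,140 if col in("red","yellow") else 90,25)/' h.py
python3 - <<'E' 
from h import *
f=grab_frame("top");s=grab_frame("side")
for F in (f,s):
 for col in ("green","blue"):
  for c in blobs(F,col):
    for z in (10.5,56,110):
        print(col,z,*[np.round(q,1) for q in centre(F,c,z)],end=" | ")
    print()
E
```

```text
green 10.5 [ 473.6 -160.6] [ 473.4 -160.8] 40.7 38.4 | green 56 [ 467.1 -154.4] [ 466.8 -154.6] 39.1 37.0 | green 110 [ 459.3 -147. ] [ 459.  -147.2] 37.3 35.3 | 
green 10.5 [ 644.7 -105.5] [ 644.7 -105.7] 67.7 65.7 | green 56 [ 631.8 -101.3] [ 631.7 -101.5] 65.2 63.3 | green 110 [616.4 -96.4] [616.4 -96.6] 62.2 60.4 | 
blue 10.5 [477.6  83.8] [486.   91.5] 62.4 36.3 | blue 56 [470.9  80.9] [479.   88.3] 60.1 35.0 | blue 110 [462.9  77.5] [470.7  84.6] 57.3 33.4 | 
blue 10.5 [633.5  72.7] [633.5  72.5] 91.6 89.5 | blue 56 [621.   70.2] [621.  70.] 88.2 86.1 | blue 110 [606.2  67.3] [606.2  67.1] 84.2 82.2 | 
green 10.5 [477.4 -70.8] [476.5 -71.6] 54.7 45.8 | green 56 [ 469.3 -105.2] [ 468.5 -106. ] 51.5 43.2 | green 110 [ 459.8 -146. ] [ 459.  -146.7] 47.8 40.0 | 
green 10.5 [ 645.1 -106.2] [ 645.8 -107.2] 72.7 68.5 | green 56 [ 627.3 -138.6] [ 628.  -139.5] 68.5 64.5 | green 110 [ 606.3 -176.9] [ 606.9 -177.8] 63.6 59.8 | 
blue 10.5 [633.6  70.6] [634.3  70.6] 95.5 91.4 | blue 56 [616.6  28.1] [617.2  28.1] 90.0 86.1 | blue 110 [596.3 -22.3] [596.9 -22.4] 83.5 79.9 | 
blue 10.5 [487.  124.9] [488. 133.] 76.4 53.4 | blue 56 [478.4  79.2] [479.3  86.9] 72.0 50.4 | blue 110 [468.2  25.1] [469.   32.2] 66.8 46.7 | 
blue 10.5 [733.5 987.5] [737.6 954.6] 360.6 197.6 | blue 56 [710.7 892.2] [714.6 861.2] 339.8 186.2 | blue 110 [683.6 779.1] [687.3 750.3] 315.2 172.7 |
```

```bash
cat >> h.py <<'E'
Q=[.70710678,.70710678,0,0]
DOCK=dict(yellow=(633,282),blue=(633.7,71.5),green=(644.9,-106),red=(641.3,-267.2))
def st(m=""):
    s=read_state(); print(m,"t",round(s["t"],1),"tcp",np.round(s["tcp_pos"],1),"F",np.round(s["ft_force"],1),"gap",round(s["finger_gap"]*92,1)); return s
def pick(xy,zc,w,hi,up=5):
    """zc jar centre height, w width"""
    z=zc+up-19; x,y=xy
    move_pose([x,y,hi],Q); command_gripper(1.0,25)
    move_straight([x,y,z+60],vel=250)
    hit=move_straight([x,y,z],vel=80,max_force=8)
    st(f"down hit={hit}")
    command_gripper(0.0,25)
    g=st("gripped")["finger_gap"]*92
    if abs(g-w)>4: print("BAD WIDTH"); return False
    move_straight([x,y,z+15],vel=40); move_straight([x,y,hi],vel=200); st("lifted")
    return True
def place(xy,half,hi,up=5):
    z=8+half+up-19; x,y=xy
    st("before")
    move_straight([x,y,hi],vel=200); 
    move_straight([x,y,z+14],vel=200); dwell(.2); s=st("hover")
    hit=move_straight([x,y,z-2],vel=20,max_force=4); s=st(f"set hit={hit} nominal z {z}")
    return s
def release(xy,w,hi):
    x,y=xy
    command_gripper(min(1,(w+24)/92)); st("open")
    z=read_state()["tcp_pos"][2]
    move_straight([x,y,z+60],vel=120); move_straight([x,y,hi],vel=250); st("up")
E
python3 - <<'E'
from h import *
for n,p in [("yj",(476.8,90.7,79)),("gj",(459.3,-146.6,79))]+[(k,(*v,20)) for k,v in DOCK.items()]:
    for z in (p[2],200):
        a=solve_ik([p[0],p[1],z],Q); print(n,z,None if a is None else np.round(a,2))
f=grab_frame("top")
print("rack corners z94/0",ray(f,[(457,250),(462,290)],0).round(),ray(f,[(527,284),(520,246)],94).round(),"bottle",ray(f,[(135,298)],0).round(),ray(f,[(103,290)],150).round())
E
```

```text
yj 79 [-0.48  0.35  0.23  2.06 -0.12  0.74  1.39]
yj 200 [-0.59  0.2   0.35  1.92 -0.08  1.04  1.36]
gj 79 [-0.26  0.39  0.6   2.09 -0.32  0.75  2.11]
gj 200 [-0.52  0.24  0.89  1.95 -0.22  1.04  2.04]
yellow 20 [-0.53  0.71  0.05  1.56 -0.04  0.87  1.11]
yellow 200 [-0.56  0.54  0.1   1.38 -0.06  1.22  1.12]
blue 20 [-0.3   0.64  0.15  1.72 -0.13  0.79  1.49]
blue 200 [-0.38  0.46  0.28  1.55 -0.13  1.15  1.49]
green 20 [-0.12  0.67  0.32  1.69 -0.27  0.82  1.88]
green 200 [-0.29  0.52  0.59  1.52 -0.3   1.19  1.92]
red 20 [ 0.08  0.74  0.4   1.58 -0.34  0.89  2.17]
red 200 [-0.11  0.63  0.75  1.42 -0.43  1.27  2.24]
rack corners z94/0 [[ 504. -302.    0.]
 [ 422. -300.    0.]] [[ 412. -399.   94.]
 [ 485. -399.   94.]] bottle [[469. 360.   0.]] [[467. 374. 150.]]
```

```bash
python3 - <<'E'
from h import *
p=read_state()["tcp_pos"]
move_straight([p[0],p[1],255],vel=200)
move_pose([476.8,90.7,230],Q); st("above")
if pick((476.8,90.7),93,38,200): place(DOCK["yellow"],27,200)
f=grab_frame("side");cv2.imwrite("pics/s1.png",cv2.resize(f["color"][120:360,200:480,::-1],None,fx=2.5,fy=2.5))
E
```

```text
above t 2.9 tcp [476.8  91.7 229.9] F [0.6 0.8 0.9] gap 92.0
down hit=False t 4.6 tcp [477.2  90.7  79.4] F [ 0.2 -0.5 -0.5] gap 92.0
gripped t 5.5 tcp [476.8  90.7  79. ] F [ 0.4 -0.1  0.6] gap 37.2
lifted t 6.7 tcp [476.2  90.7 199.1] F [ 0.4  0.6 -1.5] gap 37.9
before t 6.7 tcp [476.2  90.7 199.1] F [ 0.4  0.6 -1.5] gap 37.9
hover t 9.3 tcp [633.7 282.4  36.3] F [-0.   0.2 -1. ] gap 37.3
set hit=True nominal z 21 t 10.0 tcp [632.9 281.8  21. ] F [-1.2 -0.7  6.5] gap 37.5
```

View pics/s1.png

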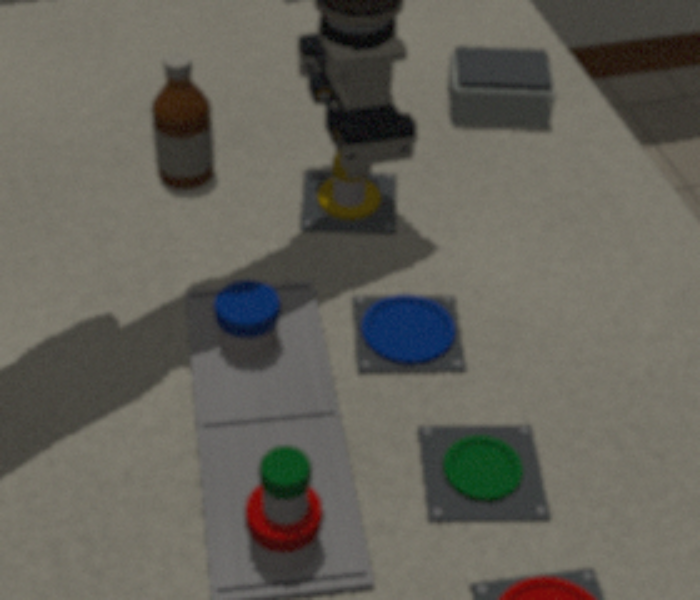

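The jar stands inside the yellow rim (crop 350,195), and contact came at exactly the seat height. The blue jar (247,308) is undisturbed. I'll release it and take the green jar.

```bash
python3 - <<'E'
from h import *
release(DOCK["yellow"],38,200)
if pick((459.3,-146.6),93,38,200): place(DOCK["green"],27,200)
for n,(a,b,c,d) in {"side":(120,360,200,480),"top":(120,360,130,450)}.items():
    f=grab_frame(n);cv2.imwrite(f"pics/{n}2.png",cv2.resize(f["color"][a:b,c:d,::-1],None,fx=2.5,fy=2.5))
E
```

```text
open t 10.6 tcp [632.1 281.6  20.2] F [ 0.1  0.1 -0.1] gap 61.6
up t 11.9 tcp [632.6 281.9 199.2] F [ 0.5 -0.5  0.3] gap 61.8
down hit=False t 15.6 tcp [ 459.7 -146.8   79.4] F [ 0.3 -0.6 -0. ] gap 91.9
gripped t 16.5 tcp [ 459.3 -146.6   79. ] F [-0.1  0.2  0.2] gap 37.2
lifted t 17.7 tcp [ 458.7 -146.3  199.1] F [ 0.3 -0.6 -0.4] gap 37.0
before t 17.7 tcp [ 458.7 -146.3  199.1] F [ 0.3 -0.6 -0.4] gap 37.0
hover t 20.0 tcp [ 645.7 -106.1   36.2] F [ 0.1 -0.1 -1.4] gap 36.9
set hit=True nominal z 21 t 20.6 tcp [ 644.7 -106.    21. ] F [-0.7  0.7  6.1] gap 37.1
```

View pics/side2.png

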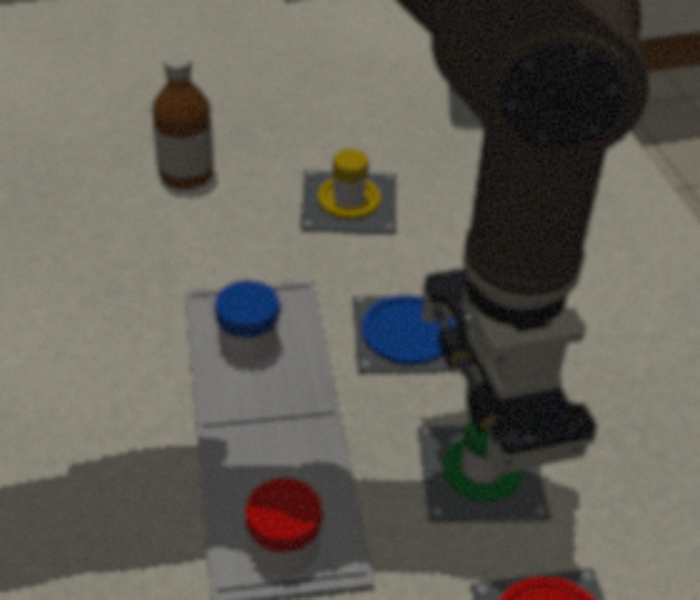

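View pics/top2.png

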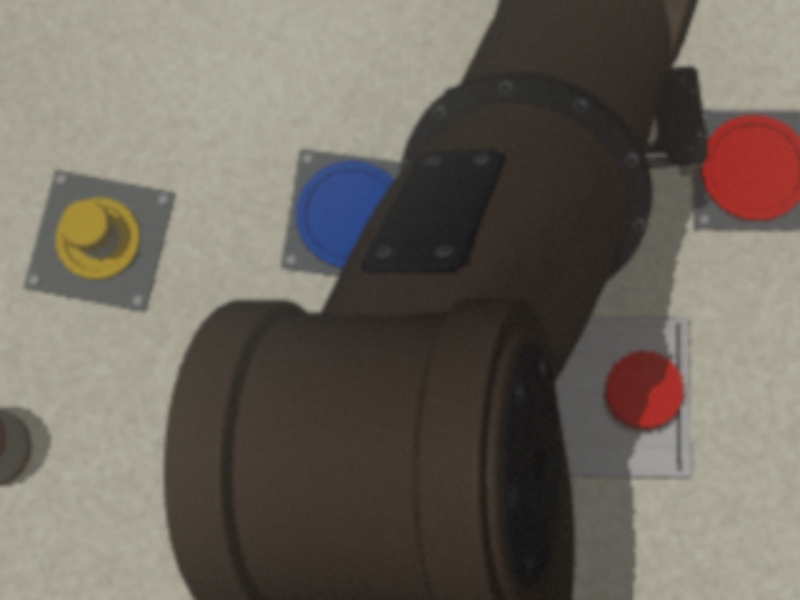

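The yellow jar is upright in its seat (side 350,185), and green is on its seat while still gripped. Red (285,512) and blue (247,308) are uncovered. I'll release green and measure the large lids.

```bash
python3 - <<'E'
from h import *
release(DOCK["green"],38,200)
for n in("side","top"):
    f=grab_frame(n)
    for col in("red","blue"):
        for c in blobs(f,col):
            a,b,d,e=centre(f,c,56)
            if 420<a[0]<520 and -200<a[1]<150: print(n,col,a.round(1),b.round(1),round(d,1),round(float(e),1))
E
```

```text
open t 21.4 tcp [ 644.1 -105.8   20.3] F [-0.1  0.1 -0.1] gap 61.8
up t 22.6 tcp [ 644.6 -105.8  199.5] F [-0.3  0.8 -0.3] gap 61.8
side red [ 458.2 -145.4] [ 456.9 -145.5] 67.4 61.5
side blue [478.9  88.8] [478.3  88.3] 73.6 64.7
top red [ 453.5 -155.2] [ 457.7 -146.6] 59.4 43.6
top blue [481.8  96.2] [479.2  89. ] 59.9 47.6
```

```bash
python3 - <<'E'
from h import *
if pick((478.5,89.2),38,60,200): 
    place(DOCK["blue"],28,200)
    for n in("side","top"):
        f=grab_frame(n);cv2.imwrite(f"pics/{n}3.png",cv2.resize(f["color"][120:360,200:480,::-1],None,fx=2.5,fy=2.5))
E
```

```text
down hit=False t 26.0 tcp [478.8  89.2  24.3] F [ 0.4 -1.1  0.2] gap 91.9
gripped t 26.6 tcp [478.6  89.1  24.1] F [-0.4 -0.4  3.1] gap 59.0
lifted t 28.1 tcp [477.7  89.1 199. ] F [-0.2  0.4 -2.8] gap 59.7
before t 28.1 tcp [477.7  89.1 199. ] F [-0.2  0.4 -2.8] gap 59.7
hover t 30.2 tcp [634.5  71.6  37.2] F [ 0.3  0.4 -1.6] gap 59.4
set hit=True nominal z 22 t 30.8 tcp [633.5  71.5  22.2] F [-1.1 -0.2  6.8] gap 59.7
```

View pics/side3.png

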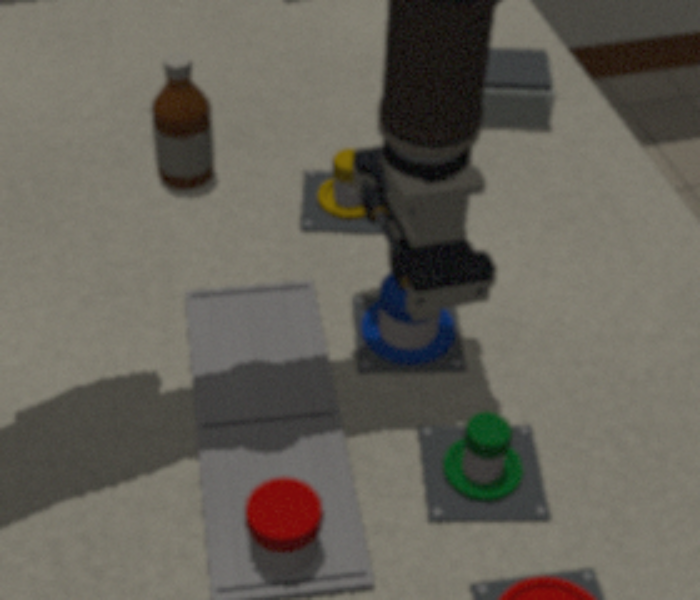

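The blue jar is within its rim (408,325), and contact came at seat height. Green (485,450) stands upright. Next is red, then I'll retract sideways for the final check.

```bash
python3 - <<'E'
from h import *
release(DOCK["blue"],60,200)
if pick((457.7,-146.1),38,60,200): 
    place(DOCK["red"],28,200)
    f=grab_frame("side");cv2.imwrite(f"pics/side4.png",cv2.resize(f["color"][240:480,230:510,::-1],None,fx=2.5,fy=2.5))
E
```

```text
open t 31.6 tcp [632.6  71.5  21.4] F [ 0.5 -0.3 -0.8] gap 84.0
up t 32.8 tcp [633.2  71.6 199.3] F [ 0.3 -0.2 -1.3] gap 83.9
down hit=False t 35.8 tcp [ 458.  -146.3   24.3] F [0.3 0.5 0.6] gap 92.2
gripped t 36.5 tcp [ 457.8 -146.    24.1] F [0.2 0.1 3.1] gap 59.4
lifted t 38.0 tcp [ 456.9 -145.8  199. ] F [ 0.  -0.4 -3.6] gap 59.3
before t 38.0 tcp [ 456.9 -145.8  199. ] F [ 0.  -0.4 -3.6] gap 59.3
hover t 40.4 tcp [ 642.1 -267.6   37.4] F [-1.   0.3 -2.1] gap 59.4
set hit=True nominal z 22 t 41.0 tcp [ 641.1 -267.1   22.2] F [-0.7  0.4  6.4] gap 59.5
```

View pics/side4.png

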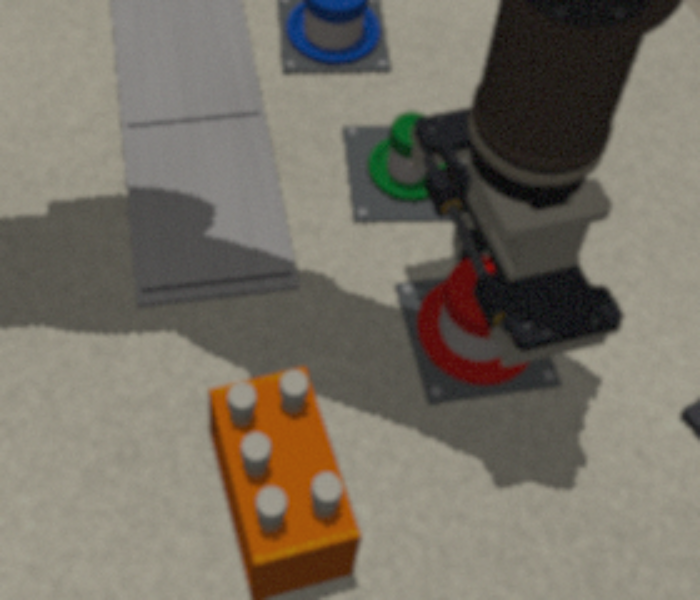

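The red jar is inside its rim (475,325), with contact at seat height. The rack is clear and the gripper is high above green. I'll release it, retract and check everything.

```bash
python3 - <<'E'
from h import *
release(DOCK["red"],60,220)
move_pose([400,0,300],Q); dwell(.3); st("parked")
fs={n:grab_frame(n) for n in("side","top")}
for n,f in fs.items(): cv2.imwrite(f"pics/{n}5.png",f["color"][:,:,::-1])
E
```

```text
open t 41.7 tcp [ 640.2 -266.5   21.1] F [0.5 0.4 0.4] gap 83.8
up t 43.1 tcp [ 640.8 -266.8  218.8] F [ 0.7  0.4 -0.4] gap 83.9
parked t 44.7 tcp [ 4.003e+02 -3.000e-01  2.999e+02] F [ 0.2  0.5 -0.6] gap 83.9
```

View pics/side5.png

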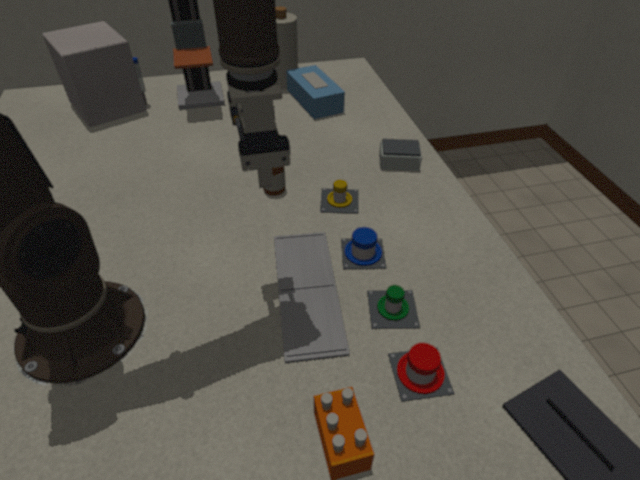

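View pics/top5.png

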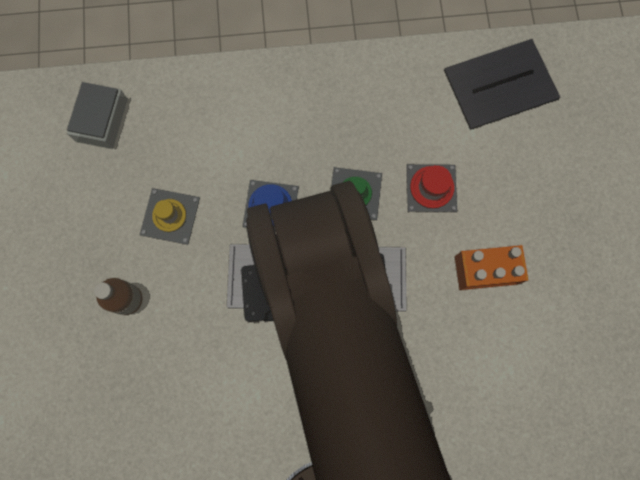

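In the side view all four jars stand upright in docks of their own colour: yellow (340,192), blue (364,245), green (395,300), red (423,366). The bottle and rack are at the same pixels as at the start.

```bash
python3 -c "
from h import *
hand_in(); st('end')"
```

```text
the job is handed in; nothing more can be done
the job is handed in; nothing more can be done
```

All four jars are standing in the docks that match their lids, and the job was handed in at about 45 s of the 102 s allowed. I took yellow and green off the stacks first, then moved blue and red.

**Checks:**
- **Seating:** each jar touched down within about 0.2 mm of its expected seat height.
- **Position and forces:** in the final side view every jar is upright inside its rim. Wrist forces stayed below about 7 N in every reading I took.
- **Bottle and rack:** both are at the same place in the top view as at the start.

**Measurement limits:**
- **Camera agreement:** the two cameras disagreed by up to about 2 mm on the dock positions, so I averaged them. The rims leave 8 mm of clearance each side.
- **Large lids:** the top view of these was partly blocked by the arm, so I relied mainly on the side view.
- **Final top view:** the arm partly hid the blue and green docks, so I checked those two in the side view only. I judged the final jar centring by eye and did not measure it.

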